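# Find the full parts tin by its weight

### The arm

A 6-joint arm with a two-finger parallel gripper is mounted at the origin on the work surface. World frame = base frame: x ahead of the robot, y to its left, z up, the work surface at z = 0. Lengths are in m, angles in rad, forces in N, time in s.
With the tool pointing down it reaches from about 0.25 to 0.725 m from the base axis. Payload 4 kg.
Tool frame: the origin (TCP) lies on the centre line of the jaws, within the pads' length; the fingertips stand tip_reach ahead of it and the grasp point (between the pads) lies 5 mm behind it (tip_reach is the distance from the TCP to the fingertips, in m); z points along the fingers, y is the direction in which the jaws open and shut (so a half turn about z gives the same grasp; the last joint's range is limited). The gripper opens to 85 mm and grips with 20 to 120 N. Pads are 22 mm wide; open, the fingers measure 114 mm over their backs; the gripper's body (76 mm by 85 mm) begins 54 mm behind the grasp point. The pads swing forward as they close: fully open they stand 13 mm farther back than shut.
Start: joints at [-1.227, 0.241, 0.005, 1.335, 0, 1.571], TCP at [0.169, -0.471, 0.225] pointing down, gripper open.
Joint ranges: [-2.72, 2.72], [-1.05, 1.87], [-1.09, 1.28], [-1.99, 2.15], [-1.42, 1.44], [-3.14, 3.14]. Speed limits (rad/s): [2.79, 2.79, 3.14, 3.14, 3.14, 3.14].

### API

Orientations are given as a unit quaternion [x, y, z, w].
In Python, from workcell import * gives the robot as it stands.
- The arm moves only by the tool arm_command, never from a script. Its arguments are lists of equal length, an entry for each row: "translation": the shift along the tool's x, y, z in cm, a list of three; "turn": the turn about the tool's z in rad; "hand": the closure, from 0 (fully open) to 1 (shut). In form: {"translation": [[x, y, z], ...], "turn": [turn, ...], "hand": [hand, ...]}. A call has 1 to 5 rows; each row is the pose to reach, as a shift and turn from the pose commanded when the call began, along the tool's axes at that moment; what a row does not reach only later rows make up. A row lasts 1/12 s, in which the tool goes at most 41.7 mm and 7.16 degrees, less where a joint would pass 70% of its speed; a pose out of reach is approached as far as the arm can. A call with a gripper value outside its range is refused whole. The fingers move at their own pace and stop on an object; the grip force is fixed at half the most. Time passes only in rows, so rows that repeat a pose let the fingers close. It gives the time, the measured TCP pose, the force and the opening at its end, in the units of the state.
- get_obs(): the state, without advancing time (a new reading comes with each control period).
- camera(name): name is "scene" or "top" or "wrist"; returns (picture, depth): 480x640x3 uint8, red, green, blue; 480x640 float32, m along the optical axis (not along the pixel's ray), 0 where there is no reading.
- camera_info(name): a dict with "mtx" (3x3 intrinsics, pixels), "dist_coeffs" ([k1, k2, p1, p2, k3] as OpenCV has them; the pictures are not rectified), "world_to_cam" (4x4, takes a point from world to camera coordinates). Camera axes: x right, y down, z forward; pixel columns grow to the right and rows downward; lengths in m; the calibration is good to about 2 mm. A picture is of the moment at which its call begins: read the wrist's pose just before it. camera_info takes no time and is no camera call; for the wrist camera it gives the pose at the moment of the call.
- job_done(): hands the job in, once; it reports no verdict.
Trained networks look in the newest picture that a camera, given by its name, has taken for a name from the list of things; names that differ only in an ending like _2 or _b are one class to them, and where a whole thing is asked for, a point or a joint stands for the part that bears it (a point fixed in the world has none). Each returns a list of dicts, best first, with "conf" (0 to 1); they miss things now and then, are a little off and sometimes report something else, mostly with a low value. They report only what shows in the picture. A call takes as long as a camera call. They do not tell look-alikes from the thing itself.
- search_frame(camera, name): "location" ([row, column] in pixels, amid what is visible of it).
- spot_point(camera, name): "location" ([row, column] in pixels: a listed point, or the origin of a listed thing).
The state is a dict: "clock": time; "joint_pos": joint angles; "joint_vel": joint speeds; "tau": joint torques, N m; "eef_pos": TCP position; "tool_rot": TCP orientation; "ft_force": force on the tool from outside, world axes, zero at the start; "ft_torque": the same for the moment, N m; "grip_width": finger opening in m.
Only numpy, scipy, OpenCV 4.12 (cv2) and the standard library are available. Lean on these libraries where they do the work, as an engineer would, in place of code of your own. Each camera call takes 0.05 s, during which the arm holds its last target. There are 200 camera calls.

### The job

Three look-alike closed tins stand in a row on the board and one of them, clearly heavier than the others, is full of steel parts: going from the robot's left to its right, lift each tin on its own about 5 cm off the board for about a second to feel its weight, and stand it back in its place before taking the next (the last one may stay in the hand if it is the heaviest). Then hold the heaviest tin up, upright and still, its underside at least 10 cm above the board, and finish while still holding it there, with the other two tins standing in their places. Do not tip a tin over and leave the jar, the roll and the screwdriver alone.

Things in the scene. Friction and masses are not known exactly. Their poses are not given: they have to be found in the camera images.
- tin_left_centre (a point): The tin at the robot's left (+y) end of the board: closed upright box-shaped tin of bare metal with a blank paper label on both broad faces, 50 mm along its own x (the narrow way, to grip), 66 mm along its own y, 95 mm tall, smooth sides, flat lid that does not come off. This point is its centre, 47.5 mm above its underside, z up. All three tins look alike.
- tin_middle_centre (a point): The tin in the middle of the board: closed upright box-shaped tin of bare metal with a blank paper label on both broad faces, 50 mm along its own x (the narrow way, to grip), 66 mm along its own y, 95 mm tall, smooth sides, flat lid that does not come off. This point is its centre, 47.5 mm above its underside, z up. All three tins look alike.
- tin_right_centre (a point): The tin at the robot's right (-y) end of the board: closed upright box-shaped tin of bare metal with a blank paper label on both broad faces, 50 mm along its own x (the narrow way, to grip), 66 mm along its own y, 95 mm tall, smooth sides, flat lid that does not come off. This point is its centre, 47.5 mm above its underside, z up. All three tins look alike.
- board: Fixed shelf board of pale plywood lying on the bench, 130 mm along its x, 440 mm along its y, 22 mm thick, origin at the centre of its underside. The three tins stand on it in a row along its y, about 140 mm apart, each turned a little.
- tin_left: The same left tin as body, origin at the centre of its underside, same axes as its centre point. One of the three tins weighs 0.57 to 0.67 kg, each of the other two under 0.27 kg; which one is heavy changes from start to start.
- tin_middle: The same middle tin as body, origin at the centre of its underside, same axes as its centre point. One of the three tins weighs 0.57 to 0.67 kg, each of the other two under 0.27 kg; which one is heavy changes from start to start.
- tin_right: The same right tin as body, origin at the centre of its underside, same axes as its centre point. One of the three tins weighs 0.57 to 0.67 kg, each of the other two under 0.27 kg; which one is heavy changes from start to start.
- jar_ref (a point): Bystander: closed glass jar with a metal lid, 64 mm across, 85 mm tall, standing on the bench off the left end of the board; this point is 42 mm above its underside.
- tape_ref (a point): Bystander: cardboard-coloured roll, 96 mm across, 45 mm high, lying flat on the bench to the robot's left; this point is its centre.
- screwdriver_grip (a point): Bystander: screwdriver lying on the bench to the robot's right; this point is the middle of its handle.
Things that resemble listed ones, but are neither listed nor needed, are in the scene too. What is shaped like the tin_middle but blue or green is not meant.

How it is judged:
By the outcome, as a careful person would: the job done as asked, in the order asked, and still so for the second after the job is handed in, while the arm keeps its last pose, push and grip.
It also fails if it takes over 72 s, if anything falls off the work surface, if the arm or the gripper's body presses on something with over 40 N, if the wrist force passes 120 N, or if a joint passes its speed limit or range.

## Working session

There is one attempt and no reset: what is moved stays moved. The work goes in short steps, Python scripts to look and compute and a tool call to move; the robot and the scene stay as the last step left them, time stands still between calls to the robot, and variables do not carry over. Pictures are saved under pics/ and viewed, about 8 in all and at most 12, crops included, and the job is handed in when it is done.

Besides the shell and the picture viewer there is one more tool, called after ">>>" in YAML: its name, and indented under it one key for each argument. arm_command: Moves the arm, as the interface text tells. Its arguments: {"type":"object","properties":{"translation":{"type":"array","items":{"type":"array","items":{"type":"number"}}},"turn":{"type":"array","items":{"type":"number"}},"hand":{"type":"array","items":{"type":"number"}}},"required":["translation","turn","hand"]}

```bash
mkdir -p pics; ls
python3 - <<'E'
from workcell import *
import cv2,numpy as np
o=get_obs();print(o)
ims=[]
for c in ["scene","top"]:
    p,d=camera(c);cv2.imwrite(f"pics/{c}1.png",p[:,:,::-1]);np.save(f"pics/{c}1.npy",d)
    i=camera_info(c);print(c,i)
    for n in ["tin_left_centre","tin_middle_centre","tin_right_centre","board"]:
        print(n,[(np.round(r['location']).tolist(),round(r['conf'],2)) for r in spot_point(c,n)])
E
```

```text
pics
{'clock': 0.0, 'joint_pos': array([-1.22700822e+00,  2.41393722e-01,  3.68285835e-03,  1.33515302e+00,
       -1.11895148e-05,  1.57082608e+00]), 'joint_vel': array([-0.00104395, -0.00019089,  0.00074572,  0.00038808, -0.00035173,
        0.00054109]), 'tau': array([ 2.63978895e-03, -3.72317934e+01,  2.52408636e+01,  1.68643525e-02,
        5.98648307e-05, -1.28719495e-05]), 'eef_pos': array([ 0.16830695, -0.47013521,  0.22430677]), 'tool_rot': array([ 9.85264575e-01,  1.71034054e-01, -1.82353757e-04, -1.01758211e-03]), 'ft_force': array([0.53445146, 0.20318151, 0.18993358]), 'ft_torque': array([-0.00786468,  0.01498526,  0.08111549]), 'grip_width': 0.08562519572829613}
scene {'mtx': array([[523.07285618,   0.        , 303.12439502],
       [  0.        , 523.07285618, 232.72282565],
       [  0.        ,   0.        ,   1.        ]]), 'dist_coeffs': array([-0.03526172,  0.        ,  0.        ,  0.        ,  0.        ]), 'world_to_cam': array([[ 0.82766134,  0.56121379, -0.00397397, -0.45218054],
       [ 0.39509954, -0.58768066, -0.70606501, -0.17336119],
       [-0.39858884,
[... 473 characters left out ...]
 [  0.        , 490.23725157, 239.45911565],
       [  0.        ,   0.        ,   1.        ]]), 'dist_coeffs': array([-0.12934622,  0.        ,  0.        ,  0.        ,  0.        ]), 'world_to_cam': array([[-0.02167737, -0.99975027, -0.00543059,  0.01829611],
       [-0.98967406,  0.02222806, -0.14160218,  0.58481959],
       [ 0.14168753,  0.00230495, -0.98990875,  1.22834561],
       [ 0.        ,  0.        ,  0.        ,  1.        ]])}
tin_left_centre [([250.0, 297.0], 0.76)]
tin_middle_centre [([234.0, 357.0], 0.98), ([329.0, 342.0], 0.9), ([175.0, 298.0], 0.78), ([166.0, 342.0], 0.69)]
tin_right_centre [([230.0, 407.0], 0.85), ([294.0, 141.0], 0.29)]
board [([243.0, 351.0], 0.74)]
```

Run:
```python
import cv2,numpy as np
a=cv2.imread('pics/scene1.png')[100:400,150:500];b=cv2.imread('pics/top1.png')[120:420,200:500]
a=cv2.resize(a,None,fx=1.2,fy=1.2);b=cv2.resize(b,None,fx=1.2,fy=1.2)
cv2.imwrite('pics/v1.png',np.hstack([a,b]))
```

```text
(no output)
```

View pics/v1.png

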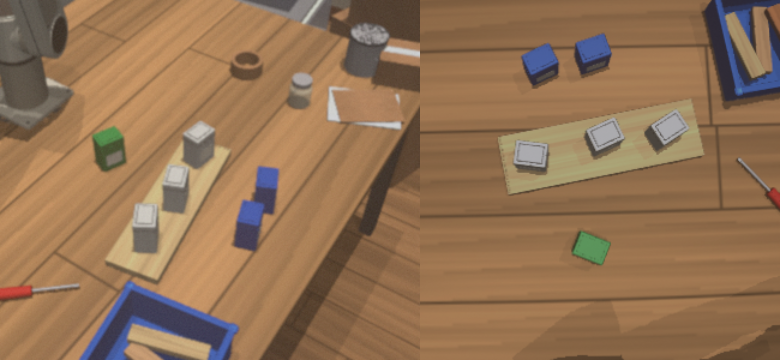

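View pics/top1.png

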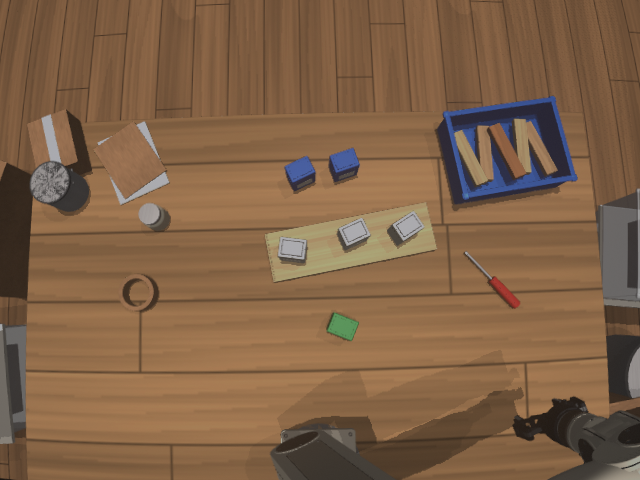

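The top view shows the three metal tins on the board at (row, col) (250,292), (233,355) and (228,407). The look-alikes are two blue ones at (173,300) and (164,344) and a green one at (327,343). The bare-metal ones on the board fit the description, and the others are the excluded colours. Next I measure the lids and the board from the depth of both views.

```bash
cat > h.py <<'E'
import cv2,numpy as np
from workcell import *
def cloud(d,i):
    v,u=np.mgrid[0:480,0:640]
    uv=np.stack([u,v],-1).reshape(-1,1,2).astype(float)
    n=cv2.undistortPoints(uv,i['mtx'],i['dist_coeffs'])[:,0]
    z=d.reshape(-1).astype(float);P=np.c_[n*z[:,None],z]
    T=np.linalg.inv(i['world_to_cam']);W=P@T[:3,:3].T+T[:3,3]
    W[z==0]=np.nan;return W.reshape(480,640,3)
def lids(W,zlo=.108,zhi=.126,box=(.25,.6,-.35,.3)):
    x,y,z=W[...,0],W[...,1],W[...,2]
    m=((z>zlo)&(z<zhi)&(x>box[0])&(x<box[1])&(y>box[2])&(y<box[3])).astype(np.uint8)
    n,l,s,c=cv2.connectedComponentsWithStats(m)
    for k in range(1,n):
        if s[k,4]<100: continue
        p=W[l==k];r=cv2.minAreaRect((p[:,:2]*1000).astype(np.float32))
        bx=cv2.boxPoints(r);e=[bx[1]-bx[0],bx[2]-bx[1]];s_=min(e,key=np.linalg.norm)
        a=np.degrees(np.arctan2(s_[1],s_[0]));a=(a+90)%180-90
        print('px',c[k].round(),'n',s[k,4],'rect ctr',np.round(r[0],1),'size',np.round(sorted(r[1]),1),'narrow dir deg',round(a,1),'z med',np.median(p[:,2]).round(4),'mean',(p.mean(0)*1000).round(1))
E
python3 - <<'E'
from h import *
for c in ["top","scene"]:
    W=cloud(np.load(f'pics/{c}1.npy'),camera_info(c));print(c);lids(W)
    z=W[...,2];x=W[...,0];y=W[...,1]
    m=(z>.015)&(z<.03)&(x>.25)&(x<.6)&(y>-.3)&(y<.25)
    print('board z',np.median(z[m]),cv2.minAreaRect((W[m][:,:2]*1000).astype(np.float32)))
i=camera_info("wrist");print(np.round(i['world_to_cam'],3))
E
```

```text
top
px [407. 232.] n 236 rect ctr [ 583.7 -235.6] size [32.2 74.5] narrow dir deg -0.3 z med 0.1175 mean [ 588.2 -230.3  117.4]
px [353. 235.] n 380 rect ctr [579.5 -99.9] size [40.8 75.4] narrow dir deg 0.8 z med 0.1178 mean [583.4 -98.7 117.7]
px [292. 248.] n 554 rect ctr [555.1  52.5] size [50.9 66. ] narrow dir deg -8.4 z med 0.1179 mean [554.5  52.2 117.9]
board z 0.022520022479266544 ((478.22015380859375, -86.61297607421875), (426.33514404296875, 243.34466552734375), 89.93753814697266)
scene
px [316. 210.] n 314 rect ctr [555.3  53.5] size [54.4 71.9] narrow dir deg -5.2 z med 0.1183 mean [558.2  50.1 117.7]
px [294. 245.] n 219 rect ctr [ 578.6 -100.5] size [42.7 76.2] narrow dir deg 0.0 z med 0.119 mean [ 584.5 -101.1  118.5]
px [267. 275.] n 146 rect ctr [ 583.8 -233.6] size [32.3 64.7] narrow dir deg 0.0 z med 0.1186 mean [ 588.2 -229.4  118.6]
board z 0.02353966194606194 ((463.7252197265625, -85.27389526367188), (429.4162292480469, 272.4953918457031), 89.99649810791016)
[[ 0.338 -0.941 -0.    -0.499]
 [-0.908 -0.326  0.263 -0.034]
 [-0.248 -0.088 -0.965  0.378]
 [ 0.     0.     0.     1.   ]]
```

My x limit of 0.6 clipped the middle and right lids, so I widen it.

Run:
```python
from h import *
for c in ["top","scene"]:
    W=cloud(np.load(f'pics/{c}1.npy'),camera_info(c));print(c);lids(W,box=(.25,.75,-.35,.3))
    z=W[...,2];x=W[...,0];y=W[...,1]
    m=((z>.015)&(z<.03)&(x>.45)&(x<.75)&(y>-.35)&(y<.25)).astype(np.uint8)
    n,l,s,_=cv2.connectedComponentsWithStats(m);k=1+s[1:,4].argmax()
    print('board z',np.median(z[l==k]),cv2.minAreaRect((W[l==k][:,:2]*1000).astype(np.float32)))
from scipy.spatial.transform import Rotation as R
print(R.from_quat(get_obs()['tool_rot']).as_matrix().round(3))
```

```text
top
px [408. 226.] n 549 rect ctr [ 604.2 -234.9] size [50.4 67.9] narrow dir deg 31.3 z med 0.1176 mean [ 603.3 -233.6  117.7]
px [354. 232.] n 551 rect ctr [ 591.9 -100.5] size [50.4 66.1] narrow dir deg 24.3 z med 0.1178 mean [ 591.4 -100.   117.7]
px [292. 248.] n 554 rect ctr [555.1  52.5] size [50.9 66. ] narrow dir deg -8.4 z med 0.1179 mean [554.5  52.2 117.9]
board z 0.02248919627164858 ((580.6642456054688, -99.07022094726562), (131.58314514160156, 440.88751220703125), 10.081445693969727)
scene
px [316. 210.] n 314 rect ctr [555.3  53.5] size [54.4 71.9] narrow dir deg -5.2 z med 0.1183 mean [558.2  50.1 117.7]
px [296. 247.] n 362 rect ctr [592.1 -99.2] size [50.9 71.6] narrow dir deg 22.7 z med 0.1189 mean [ 594.8 -102.9  118.2]
px [271. 280.] n 420 rect ctr [ 604.3 -233.1] size [50.6 71.6] narrow dir deg 32.0 z med 0.1185 mean [ 606.2 -235.2  118.1]
board z 0.02342813440538638 ((580.8492431640625, -97.16583251953125), (133.0460968017578, 446.31097412109375), 9.979700088500977)
[[ 0.941  0.337 -0.   ]
 [ 0.337 -0.941  0.   ]
 [-0.    -0.    -1.   ]]
```

Both views agree:

| Tin | Lid centre (mm) | Narrow axis |
|---|---|---|
| Left | (555, 52.5) | −8° |
| Middle | (592, −100) | 24° |
| Right | (604, −234.5) | 31.5° |

The lids are at z≈0.1178 and the board at 0.0225, so the height is 95 mm, matching the text. Now I move towards the left tin at safe height.

>>> arm_command:
  translation:
    - [2.7,-1.8,0]
    - [5.4,-3.6,0]
    - [8.1,-5.4,0]
    - [10.8,-7.2,0]
    - [13.5,-9.0,0]
  turn: [0,0,0,0,0]
  hand: [0,0,0,0,0]

```text
clock: 0.92
eef_pos: [0.2659, -0.3393, 0.2253]
tool_rot: [0.985, 0.171, 0.0, 0.0]
ft_force: [1.1, -0.1, -0.4]
grip_width: 0.0853
```

>>> arm_command:
  translation:
    - [2.7,-1.8,0]
    - [5.4,-3.6,0]
    - [8.1,-5.4,0]
    - [10.8,-7.2,0]
    - [13.5,-9.0,0]
  turn: [0,0,0,0,0]
  hand: [0,0,0,0,0]

```text
clock: 1.33
eef_pos: [0.3628, -0.2089, 0.2255]
tool_rot: [0.985, 0.171, 0.0, 0.0]
ft_force: [0.7, -0.9, -0.7]
grip_width: 0.0856
```

>>> arm_command:
  translation:
    - [2.7,-1.8,0]
    - [5.4,-3.6,0]
    - [8.1,-5.4,0]
    - [10.8,-7.2,0]
    - [13.5,-9.0,0]
  turn: [-0.108,-0.216,-0.324,-0.432,-0.54]
  hand: [0,0,0,0,0]

```text
clock: 1.75
eef_pos: [0.4596, -0.0785, 0.2254]
tool_rot: [0.903, 0.43, 0.0, 0.0]
ft_force: [0.5, -0.6, -0.6]
grip_width: 0.0854
```

>>> arm_command:
  translation:
    - [3.3,-0.2,0]
    - [6.6,-0.4,0]
    - [9.9,-0.6,0]
    - [13.2,-0.7,0]
    - [16.2,-0.8,0]
  turn: [-0.108,-0.216,-0.324,-0.432,-0.54]
  hand: [0,0,0,0,0]

```text
clock: 2.17
eef_pos: [0.5563, 0.0521, 0.2252]
tool_rot: [0.755, 0.656, 0.0, 0.0]
ft_force: [0.8, -1.0, 0.1]
grip_width: 0.0855
```

Run:
```python
from h import *
o=get_obs();i=camera_info("wrist");p,d=camera("wrist");cv2.imwrite("pics/w1.png",p[:,:,::-1])
print(o['eef_pos'],o['ft_force']);W=cloud(d,i);lids(W,box=(.25,.75,-.35,.3))
```

```text
[0.55633684 0.05213856 0.2251807 ] [ 0.81321738 -1.01871038  0.12582108]
px [313. 228.] n 5717 rect ctr [554.5  53.8] size [50.2 65.8] narrow dir deg -8.3 z med 0.1175 mean [554.7  55.7 117.3]
px [380. 380.] n 2381 rect ctr [589.9 -96.1] size [49.8 60.9] narrow dir deg 23.1 z med 0.1171 mean [591.4 -82.8 116.4]
```

View pics/w1.png

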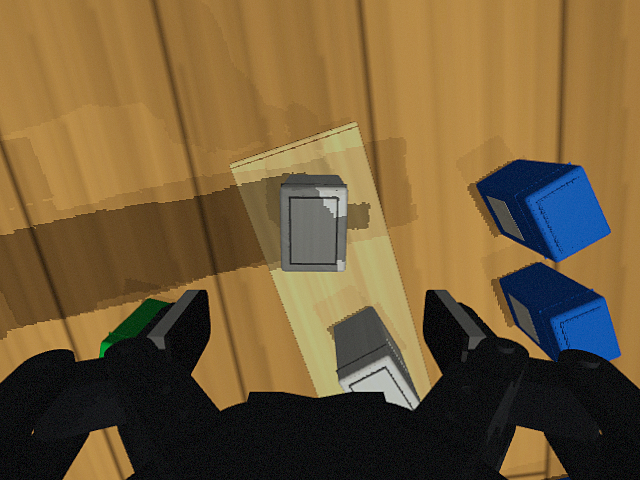

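The wrist picture shows the left grey tin at (228,313) on the board, the middle one at (380,375), and the blue and green ones off the board. The wrist depth agrees within about 1.5 mm. I descend and grip.

>>> arm_command:
  translation:
    - [0.1,-0.2,2]
    - [0.1,-0.2,4]
    - [0.1,-0.2,6]
    - [0.1,-0.2,8]
    - [0.1,-0.2,10]
  turn: [0,0,0,0,0]
  hand: [0,0,0,0,0]

```text
clock: 2.63
eef_pos: [0.5534, 0.0516, 0.1243]
tool_rot: [0.757, 0.653, 0.0, 0.0]
ft_force: [0.5, -0.2, 0.4]
grip_width: 0.0856
```

>>> arm_command:
  translation:
    - [0,0,1.2]
    - [0,0,2.4]
    - [0,0,3.6]
    - [0,0,4.8]
    - [0,0,4.8]
  turn: [0,0,0,0,0]
  hand: [0,0,0,0,0]

```text
clock: 3.05
eef_pos: [0.5515, 0.0512, 0.0747]
tool_rot: [0.757, 0.653, -0.002, -0.001]
ft_force: [-0.1, -0.9, -0.3]
grip_width: 0.0851
```

>>> arm_command:
  translation:
    - [0,0,0]
    - [0,0,0]
    - [0,0,0]
    - [0,0,0]
    - [0,0,0]
  turn: [0,0,0,0,0]
  hand: [0.3,0.5,0.7,0.8,0.8]

```text
clock: 3.47
eef_pos: [0.5543, 0.0517, 0.0785]
tool_rot: [0.757, 0.653, 0.001, 0.001]
ft_force: [-1.6, 0.2, 4.8]
grip_width: 0.0493
```

>>> arm_command:
  translation:
    - [0,0,0]
    - [0,0,0]
    - [0,0,0]
    - [0,0,0]
    - [0,0,0]
  turn: [0,0,0,0,0]
  hand: [1,1,1,1,1]

```text
clock: 3.88
eef_pos: [0.5542, 0.0517, 0.0785]
tool_rot: [0.757, 0.653, 0.001, 0.001]
ft_force: [-1.7, 0.3, 6.2]
grip_width: 0.0491
```

>>> arm_command:
  translation:
    - [0,0,-1]
    - [0,0,-2]
    - [0,0,-3.2]
    - [0,0,-4.4]
    - [0,0,-5.2]
  turn: [0,0,0,0,0]
  hand: [1,1,1,1,1]

```text
clock: 4.3
eef_pos: [0.5535, 0.0515, 0.1301]
tool_rot: [0.757, 0.653, -0.0, -0.0]
ft_force: [0.7, 0.3, -7.0]
grip_width: 0.0493
```

>>> arm_command:
  translation:
    - [0,0,0]
    - [0,0,0]
    - [0,0,0]
    - [0,0,0]
    - [0,0,0]
  turn: [0,0,0,0,0]
  hand: [1,1,1,1,1]

```text
clock: 4.72
eef_pos: [0.5528, 0.0515, 0.1282]
tool_rot: [0.757, 0.653, -0.001, -0.001]
ft_force: [0.7, 0.5, -6.6]
grip_width: 0.0491
```

>>> arm_command:
  translation:
    - [0,0,0]
    - [0,0,0]
    - [0,0,0]
    - [0,0,0]
    - [0,0,0]
  turn: [0,0,0,0,0]
  hand: [1,1,1,1,1]

```text
clock: 5.13
eef_pos: [0.5536, 0.0516, 0.1292]
tool_rot: [0.757, 0.653, -0.0, -0.0]
ft_force: [0.2, -0.2, -6.6]
grip_width: 0.0487
```

>>> arm_command:
  translation:
    - [0,0,0]
    - [0,0,0]
    - [0,0,0]
    - [0,0,0]
    - [0,0,0]
  turn: [0,0,0,0,0]
  hand: [1,1,1,1,1]

```text
clock: 5.55
eef_pos: [0.5535, 0.0516, 0.1292]
tool_rot: [0.757, 0.653, 0.0, -0.0]
ft_force: [-0.3, 0.8, -5.8]
grip_width: 0.0492
```

The left tin reads about 6.3 N, which is ~0.64 kg and likely the heavy one. The order still asks for all three, so I set it back in its place.

>>> arm_command:
  translation:
    - [0,0,1.2]
    - [0,0,2.4]
    - [0,0,3.4]
    - [0,0,4.2]
    - [0,0,4.7]
  turn: [0,0,0,0,0]
  hand: [1,1,1,1,1]

```text
clock: 5.97
eef_pos: [0.5528, 0.0515, 0.0809]
tool_rot: [0.757, 0.653, -0.001, -0.001]
ft_force: [-0.3, 0.1, -5.5]
grip_width: 0.0492
```

>>> arm_command:
  translation:
    - [0,0,0.1]
    - [0,0,0.2]
    - [0,0,0.3]
    - [0,0,0.4]
    - [0,0,0.4]
  turn: [0,0,0,0,0]
  hand: [1,1,1,1,1]

```text
clock: 6.38
eef_pos: [0.554, 0.0516, 0.0786]
tool_rot: [0.757, 0.653, 0.0, 0.0]
ft_force: [-0.2, 0.8, -6.8]
grip_width: 0.0491
```

>>> arm_command:
  translation:
    - [0,0,0]
    - [0,0,0]
    - [0,0,0]
    - [0,0,0]
    - [0,0,0]
  turn: [0,0,0,0,0]
  hand: [0.4,0.3,0.1,0,0]

```text
clock: 6.8
eef_pos: [0.5542, 0.0516, 0.079]
tool_rot: [0.757, 0.653, 0.001, 0.0]
ft_force: [0.6, -0.3, 0.2]
grip_width: 0.0856
```

>>> arm_command:
  translation:
    - [0,0,0]
    - [0,0,0]
    - [0,0,0]
    - [0,0,0]
    - [0,0,0]
  turn: [0,0,0,0,0]
  hand: [0,0,0,0,0]

```text
clock: 7.22
eef_pos: [0.5535, 0.0516, 0.0782]
tool_rot: [0.757, 0.653, -0.0, -0.0]
ft_force: [-0.1, 0.3, -0.2]
grip_width: 0.0857
```

>>> arm_command:
  translation:
    - [0,0,-2]
    - [0,0,-5]
    - [0,0,-8]
    - [0,0,-11]
    - [0,0,-14]
  turn: [0,0,0,0,0]
  hand: [0,0,0,0,0]

```text
clock: 7.63
eef_pos: [0.5532, 0.0515, 0.2195]
tool_rot: [0.757, 0.653, -0.0, -0.0]
ft_force: [0.7, 0.6, 0.0]
grip_width: 0.0853
```

>>> arm_command:
  translation:
    - [-2.9,1.2,0]
    - [-5.8,2.4,0]
    - [-8.7,3.6,0]
    - [-11.6,4.8,0]
    - [-14.4,6.0,0]
  turn: [-0.113,-0.226,-0.339,-0.452,-0.565]
  hand: [0,0,0,0,0]

```text
clock: 8.05
eef_pos: [0.5919, -0.1011, 0.2183]
tool_rot: [0.543, 0.84, -0.0, 0.0]
ft_force: [-0.3, -0.2, -0.6]
grip_width: 0.0855
```

Run:
```python
from h import *
from scipy.spatial.transform import Rotation as R
o=get_obs();i=camera_info("wrist");p,d=camera("wrist");cv2.imwrite("pics/w2.png",p[:,:,::-1])
y=R.from_quat(o['tool_rot']).as_matrix()[:,1]
print(o['eef_pos'],np.degrees(np.arctan2(y[1],y[0])));lids(cloud(d,i),box=(.25,.75,-.35,.3))
p,d=camera("top");lids(cloud(d,camera_info("top")),box=(.25,.75,-.35,.3))
```

```text
[ 0.59194247 -0.1010822   0.21831429] 24.28017832969863
px [351.  22.] n 3825 rect ctr [551.8  41.3] size [42.3 50.4] narrow dir deg 82.2 z med 0.1173 mean [555.8  33.7 117. ]
px [315. 229.] n 6015 rect ctr [591. -99.] size [50.1 65.5] narrow dir deg 23.7 z med 0.1174 mean [590.2 -97.3 117.3]
px [260. 367.] n 3316 rect ctr [ 599.  -226.2] size [50.5 52.3] narrow dir deg 31.0 z med 0.1173 mean [ 596.9 -220.7  116.7]
px [292. 248.] n 551 rect ctr [554.9  52.4] size [50.4 66.2] narrow dir deg -7.9 z med 0.1179 mean [554.2  52.3 117.8]
```

The left tin is back at (554.9, 52.4), −7.9°, unchanged. Now the middle one.

>>> arm_command:
  translation:
    - [0.2,0,2]
    - [0.2,0,4]
    - [0.2,0,6]
    - [0.2,0,8]
    - [0.2,0,10]
  turn: [0,0,0,0,0]
  hand: [0,0,0,0,0]

```text
clock: 8.57
eef_pos: [0.5907, -0.097, 0.1173]
tool_rot: [0.545, 0.838, 0.0, -0.0]
ft_force: [-1.1, -0.6, 0.6]
grip_width: 0.0853
```

>>> arm_command:
  translation:
    - [0,0,1.2]
    - [0,0,2.4]
    - [0,0,3.4]
    - [0,0,4.1]
    - [0,0,4.1]
  turn: [0,0,0,0,0]
  hand: [0,0,0,0,0]

```text
clock: 8.98
eef_pos: [0.5898, -0.0972, 0.0755]
tool_rot: [0.545, 0.838, -0.001, -0.001]
ft_force: [-0.9, 1.0, -0.3]
grip_width: 0.0855
```

>>> arm_command:
  translation:
    - [0,0,0]
    - [0,0,0]
    - [0,0,0]
    - [0,0,0]
    - [0,0,0]
  turn: [0,0,0,0,0]
  hand: [0.3,0.5,0.7,0.8,0.8]

```text
clock: 9.4
eef_pos: [0.5915, -0.0981, 0.0785]
tool_rot: [0.545, 0.838, 0.0, 0.001]
ft_force: [-1.6, 0.2, 4.6]
grip_width: 0.0492
```

>>> arm_command:
  translation:
    - [0,0,0]
    - [0,0,0]
    - [0,0,0]
    - [0,0,0]
    - [0,0,0]
  turn: [0,0,0,0,0]
  hand: [1,1,1,1,1]

```text
clock: 9.82
eef_pos: [0.5915, -0.0981, 0.0785]
tool_rot: [0.545, 0.838, 0.0, 0.001]
ft_force: [-1.6, -0.9, 6.0]
grip_width: 0.0494
```

>>> arm_command:
  translation:
    - [0,0,-1]
    - [0,0,-2]
    - [0,0,-3.2]
    - [0,0,-4.4]
    - [0,0,-5.2]
  turn: [0,0,0,0,0]
  hand: [1,1,1,1,1]

```text
clock: 10.23
eef_pos: [0.5917, -0.0978, 0.131]
tool_rot: [0.545, 0.838, 0.0, 0.001]
ft_force: [0.2, -0.8, -1.7]
grip_width: 0.0495
```

>>> arm_command:
  translation:
    - [0,0,0]
    - [0,0,0]
    - [0,0,0]
    - [0,0,0]
    - [0,0,0]
  turn: [0,0,0,0,0]
  hand: [1,1,1,1,1]

```text
clock: 10.65
eef_pos: [0.5904, -0.0977, 0.1283]
tool_rot: [0.545, 0.838, -0.0, -0.001]
ft_force: [-1.1, 0.1, -1.8]
grip_width: 0.0494
```

>>> arm_command:
  translation:
    - [0,0,0]
    - [0,0,0]
    - [0,0,0]
    - [0,0,0]
    - [0,0,0]
  turn: [0,0,0,0,0]
  hand: [1,1,1,1,1]

```text
clock: 11.07
eef_pos: [0.591, -0.0978, 0.1292]
tool_rot: [0.545, 0.838, -0.0, -0.0]
ft_force: [0.3, -0.1, -1.0]
grip_width: 0.049
```

>>> arm_command:
  translation:
    - [0,0,0]
    - [0,0,0]
    - [0,0,0]
    - [0,0,0]
    - [0,0,0]
  turn: [0,0,0,0,0]
  hand: [1,1,1,1,1]

```text
clock: 11.48
eef_pos: [0.591, -0.0978, 0.1292]
tool_rot: [0.545, 0.838, 0.0, 0.0]
ft_force: [0.9, -0.7, -1.8]
grip_width: 0.049
```

The middle tin reads ~1.6 N, so it is light. I set it back and go on to the right one.

>>> arm_command:
  translation:
    - [0,0,1.2]
    - [0,0,2.4]
    - [0,0,3.4]
    - [0,0,4.2]
    - [0,0,4.7]
  turn: [0,0,0,0,0]
  hand: [1,1,1,1,1]

```text
clock: 11.9
eef_pos: [0.5903, -0.0977, 0.0809]
tool_rot: [0.545, 0.838, -0.0, -0.001]
ft_force: [-0.2, 0.4, -1.4]
grip_width: 0.0493
```

>>> arm_command:
  translation:
    - [0,0,0.1]
    - [0,0,0.2]
    - [0,0,0.3]
    - [0,0,0.4]
    - [0,0,0.4]
  turn: [0,0,0,0,0]
  hand: [1,1,1,1,1]

```text
clock: 12.32
eef_pos: [0.5914, -0.0979, 0.0786]
tool_rot: [0.545, 0.838, 0.0, 0.0]
ft_force: [0.4, 0.4, -1.2]
grip_width: 0.0491
```

>>> arm_command:
  translation:
    - [0,0,0]
    - [0,0,0]
    - [0,0,0]
    - [0,0,0]
    - [0,0,0]
  turn: [0,0,0,0,0]
  hand: [0.4,0.3,0.1,0,0]

```text
clock: 12.73
eef_pos: [0.5912, -0.0978, 0.0785]
tool_rot: [0.545, 0.838, 0.0, 0.0]
ft_force: [-0.8, 0.7, 0.5]
grip_width: 0.0854
```

>>> arm_command:
  translation:
    - [0,0,0]
    - [0,0,0]
    - [0,0,0]
    - [0,0,0]
    - [0,0,0]
  turn: [0,0,0,0,0]
  hand: [0,0,0,0,0]

```text
clock: 13.15
eef_pos: [0.591, -0.0978, 0.0782]
tool_rot: [0.545, 0.838, 0.0, -0.0]
ft_force: [1.1, -0.0, 0.5]
grip_width: 0.0855
```

>>> arm_command:
  translation:
    - [0,0,-2]
    - [0,0,-5]
    - [0,0,-8]
    - [0,0,-11]
    - [0,0,-14]
  turn: [0,0,0,0,0]
  hand: [0,0,0,0,0]

```text
clock: 13.57
eef_pos: [0.5907, -0.0978, 0.2195]
tool_rot: [0.545, 0.838, -0.0, -0.0]
ft_force: [0.0, -0.2, -0.2]
grip_width: 0.0853
```

>>> arm_command:
  translation:
    - [-2.6,-0.9,0]
    - [-5.2,-1.7,0]
    - [-7.8,-2.6,0]
    - [-10.4,-3.5,0]
    - [-13,-4.3,0]
  turn: [-0.03,-0.06,-0.09,-0.12,-0.13]
  hand: [0,0,0,0,0]

```text
clock: 13.98
eef_pos: [0.6044, -0.2353, 0.2184]
tool_rot: [0.489, 0.872, -0.0, 0.0]
ft_force: [0.8, 0.4, -0.4]
grip_width: 0.0855
```

Run:
```python
from h import *
from scipy.spatial.transform import Rotation as R
o=get_obs();i=camera_info("wrist");p,d=camera("wrist");cv2.imwrite("pics/w3.png",p[:,:,::-1])
y=R.from_quat(o['tool_rot']).as_matrix()[:,1]
print(o['eef_pos'],np.degrees(np.arctan2(y[1],y[0])));lids(cloud(d,i),box=(.25,.75,-.35,.3))
p,d=camera("top");print('top');lids(cloud(d,camera_info("top")),box=(.25,.75,-.35,.3))
```

```text
[ 0.60437927 -0.23527646  0.2183931 ] 31.47800622336041
px [407.  51.] n 8137 rect ctr [ 590.9 -100.2] size [50.8 64.2] narrow dir deg 24.0 z med 0.1175 mean [ 590.8 -101.5  117.3]
px [315. 227.] n 6013 rect ctr [ 602.9 -232.9] size [50.1 66.5] narrow dir deg 31.4 z med 0.1175 mean [ 601.7 -230.8  117.3]
top
px [408. 226.] n 543 rect ctr [ 604.  -234.9] size [50.2 68. ] narrow dir deg 31.2 z med 0.1181 mean [ 603.3 -233.4  118. ]
px [354. 232.] n 551 rect ctr [ 591.7 -100.2] size [50. 66.] narrow dir deg 23.7 z med 0.1179 mean [590.9 -99.6 117.8]
px [292. 248.] n 558 rect ctr [554.7  52.7] size [50.4 66.3] narrow dir deg -8.1 z med 0.1178 mean [554.1  52.2 117.7]
```

>>> arm_command:
  translation:
    - [0.1,0,2]
    - [0.1,0,4]
    - [0.1,0,6]
    - [0.1,0,8]
    - [0.1,0,10]
  turn: [0,0,0,0,0]
  hand: [0,0,0,0,0]

```text
clock: 14.5
eef_pos: [0.6038, -0.2325, 0.1174]
tool_rot: [0.489, 0.872, 0.0, -0.0]
ft_force: [-0.1, 0.2, -0.1]
grip_width: 0.0858
```

>>> arm_command:
  translation:
    - [0,0,1.2]
    - [0,0,2.4]
    - [0,0,3.4]
    - [0,0,4.1]
    - [0,0,4.1]
  turn: [0,0,0,0,0]
  hand: [0,0,0,0,0]

```text
clock: 14.92
eef_pos: [0.6029, -0.2324, 0.0754]
tool_rot: [0.489, 0.872, -0.0, -0.002]
ft_force: [-0.2, 0.2, 0.5]
grip_width: 0.0854
```

>>> arm_command:
  translation:
    - [0,0,0]
    - [0,0,0]
    - [0,0,0]
    - [0,0,0]
    - [0,0,0]
  turn: [0,0,0,0,0]
  hand: [0.3,0.5,0.7,0.8,0.8]

```text
clock: 15.33
eef_pos: [0.6045, -0.2339, 0.0786]
tool_rot: [0.49, 0.872, -0.0, 0.001]
ft_force: [-1.7, -0.5, 4.3]
grip_width: 0.0494
```

>>> arm_command:
  translation:
    - [0,0,0]
    - [0,0,0]
    - [0,0,0]
    - [0,0,0]
    - [0,0,0]
  turn: [0,0,0,0,0]
  hand: [1,1,1,1,1]

```text
clock: 15.75
eef_pos: [0.6045, -0.2339, 0.0786]
tool_rot: [0.49, 0.872, -0.0, 0.001]
ft_force: [-0.9, -1.3, 5.2]
grip_width: 0.0493
```

>>> arm_command:
  translation:
    - [0,0,-1]
    - [0,0,-2]
    - [0,0,-3.2]
    - [0,0,-4.4]
    - [0,0,-5.2]
  turn: [0,0,0,0,0]
  hand: [1,1,1,1,1]

```text
clock: 16.17
eef_pos: [0.6045, -0.2332, 0.1308]
tool_rot: [0.489, 0.872, 0.0, 0.001]
ft_force: [-0.3, -0.3, -2.0]
grip_width: 0.0492
```

>>> arm_command:
  translation:
    - [0,0,0]
    - [0,0,0]
    - [0,0,0]
    - [0,0,0]
    - [0,0,0]
  turn: [0,0,0,0,0]
  hand: [1,1,1,1,1]

```text
clock: 16.58
eef_pos: [0.6034, -0.233, 0.1282]
tool_rot: [0.489, 0.872, -0.0, -0.001]
ft_force: [-0.3, 0.1, -2.3]
grip_width: 0.0494
```

>>> arm_command:
  translation:
    - [0,0,0]
    - [0,0,0]
    - [0,0,0]
    - [0,0,0]
    - [0,0,0]
  turn: [0,0,0,0,0]
  hand: [1,1,1,1,1]

```text
clock: 17.0
eef_pos: [0.6039, -0.2332, 0.1292]
tool_rot: [0.489, 0.872, -0.0, -0.0]
ft_force: [0.2, -0.7, -2.6]
grip_width: 0.0494
```

>>> arm_command:
  translation:
    - [0,0,0]
    - [0,0,0]
    - [0,0,0]
    - [0,0,0]
    - [0,0,0]
  turn: [0,0,0,0,0]
  hand: [1,1,1,1,1]

```text
clock: 17.42
eef_pos: [0.604, -0.2332, 0.1292]
tool_rot: [0.489, 0.872, -0.0, 0.0]
ft_force: [0.8, 0.4, -2.9]
grip_width: 0.0494
```

The right tin reads ~2.4 N, also light, so left is the heavy one. I set the right tin back and return to the left.

>>> arm_command:
  translation:
    - [0,0,1.2]
    - [0,0,2.4]
    - [0,0,3.4]
    - [0,0,4.2]
    - [0,0,4.7]
  turn: [0,0,0,0,0]
  hand: [1,1,1,1,1]

```text
clock: 17.83
eef_pos: [0.6032, -0.233, 0.0807]
tool_rot: [0.489, 0.872, -0.0, -0.001]
ft_force: [0.2, 0.5, -3.1]
grip_width: 0.0493
```

>>> arm_command:
  translation:
    - [0,0,0.1]
    - [0,0,0.2]
    - [0,0,0.3]
    - [0,0,0.4]
    - [0,0,0.4]
  turn: [0,0,0,0,0]
  hand: [1,1,1,1,1]

```text
clock: 18.25
eef_pos: [0.6044, -0.2334, 0.0787]
tool_rot: [0.489, 0.872, 0.0, 0.001]
ft_force: [0.1, 1.1, -1.8]
grip_width: 0.0491
```

>>> arm_command:
  translation:
    - [0,0,0]
    - [0,0,0]
    - [0,0,0]
    - [0,0,0]
    - [0,0,0]
  turn: [0,0,0,0,0]
  hand: [0.4,0.3,0.1,0,0]

```text
clock: 18.67
eef_pos: [0.6042, -0.2333, 0.0787]
tool_rot: [0.489, 0.872, 0.0, 0.0]
ft_force: [-0.3, 0.0, -0.6]
grip_width: 0.0854
```

>>> arm_command:
  translation:
    - [0,0,0]
    - [0,0,0]
    - [0,0,0]
    - [0,0,0]
    - [0,0,0]
  turn: [0,0,0,0,0]
  hand: [0,0,0,0,0]

```text
clock: 19.08
eef_pos: [0.604, -0.2333, 0.0782]
tool_rot: [0.489, 0.872, -0.0, -0.0]
ft_force: [0.3, -0.6, 0.3]
grip_width: 0.0855
```

>>> arm_command:
  translation:
    - [0,0,-2]
    - [0,0,-5]
    - [0,0,-8]
    - [0,0,-11]
    - [0,0,-14]
  turn: [0,0,0,0,0]
  hand: [0,0,0,0,0]

```text
clock: 19.5
eef_pos: [0.6037, -0.2331, 0.2196]
tool_rot: [0.489, 0.872, -0.0, -0.0]
ft_force: [0.8, 0.4, -0.7]
grip_width: 0.0855
```

>>> arm_command:
  translation:
    - [2.7,1.1,0]
    - [5.4,2.2,0]
    - [8.1,3.2,0]
    - [10.8,4.3,0]
    - [13.5,5.4,0]
  turn: [0,0,0,0,0]
  hand: [0,0,0,0,0]

```text
clock: 19.92
eef_pos: [0.5793, -0.0888, 0.2184]
tool_rot: [0.49, 0.872, 0.0, 0.0]
ft_force: [1.0, 0.6, -0.2]
grip_width: 0.0855
```

>>> arm_command:
  translation:
    - [2.7,1.1,0]
    - [5.4,2.2,0]
    - [8.1,3.2,0]
    - [10.8,4.3,0]
    - [13.5,5.4,0]
  turn: [0.12,0.24,0.36,0.48,0.6]
  hand: [0,0,0,0,0]

```text
clock: 20.33
eef_pos: [0.555, 0.0548, 0.2184]
tool_rot: [0.727, 0.686, 0.0, 0.0]
ft_force: [1.0, -0.2, -0.4]
grip_width: 0.0856
```

>>> arm_command:
  translation:
    - [0,0,0]
    - [0,0,0]
    - [0,0,0]
    - [0,0,0]
    - [0,0,0]
  turn: [0.09,0.09,0.09,0.09,0.09]
  hand: [0,0,0,0,0]

```text
clock: 20.75
eef_pos: [0.5556, 0.0526, 0.2182]
tool_rot: [0.756, 0.655, -0.0, 0.0]
ft_force: [-1.3, -0.5, 0.8]
grip_width: 0.0851
```

Run:
```python
from h import *
from scipy.spatial.transform import Rotation as R
o=get_obs();i=camera_info("wrist");p,d=camera("wrist");cv2.imwrite("pics/w4.png",p[:,:,::-1])
y=R.from_quat(o['tool_rot']).as_matrix()[:,1]
print(o['eef_pos'],np.degrees(np.arctan2(y[1],y[0])));lids(cloud(d,i),box=(.25,.75,-.35,.3))
p,d=camera("top");print('top');lids(cloud(d,camera_info("top")),box=(.25,.75,-.35,.3))
```

```text
[0.55562552 0.05256555 0.21819403] -8.146916136775125
px [314. 231.] n 6033 rect ctr [554.1  53.5] size [50.1 66.4] narrow dir deg -8.4 z med 0.1175 mean [554.6  55.8 117.3]
px [382. 383.] n 2074 rect ctr [588.3 -92.9] size [49.9 54.6] narrow dir deg 23.0 z med 0.1169 mean [591.  -79.5 116.1]
top
px [408. 226.] n 544 rect ctr [ 604.1 -234.7] size [50.4 67.2] narrow dir deg 31.4 z med 0.1178 mean [ 603.2 -233.4  117.7]
px [354. 232.] n 547 rect ctr [ 591.5 -100.1] size [50.1 66.3] narrow dir deg 23.8 z med 0.118 mean [591.  -99.8 117.8]
```

>>> arm_command:
  translation:
    - [0.1,-0.1,2]
    - [0.1,-0.1,4]
    - [0.1,-0.1,6]
    - [0.1,-0.1,8]
    - [0.1,-0.1,10]
  turn: [0,0,0,0,0]
  hand: [0,0,0,0,0]

```text
clock: 21.27
eef_pos: [0.5547, 0.0539, 0.1174]
tool_rot: [0.756, 0.655, 0.0, 0.0]
ft_force: [-0.5, 0.9, -0.3]
grip_width: 0.0856
```

>>> arm_command:
  translation:
    - [0,0,1.2]
    - [0,0,2.4]
    - [0,0,3.4]
    - [0,0,4.1]
    - [0,0,4.1]
  turn: [0,0,0,0,0]
  hand: [0,0,0,0,0]

```text
clock: 21.68
eef_pos: [0.5536, 0.0542, 0.0756]
tool_rot: [0.756, 0.655, -0.001, -0.001]
ft_force: [-1.1, -0.8, 0.5]
grip_width: 0.0856
```

>>> arm_command:
  translation:
    - [0,0,0]
    - [0,0,0]
    - [0,0,0]
    - [0,0,0]
    - [0,0,0]
  turn: [0,0,0,0,0]
  hand: [0.3,0.5,0.7,0.8,0.8]

```text
clock: 22.1
eef_pos: [0.5551, 0.0548, 0.0784]
tool_rot: [0.755, 0.655, 0.001, 0.0]
ft_force: [-2.4, 0.7, 4.3]
grip_width: 0.049
```

>>> arm_command:
  translation:
    - [0,0,0]
    - [0,0,0]
    - [0,0,0]
    - [0,0,0]
    - [0,0,0]
  turn: [0,0,0,0,0]
  hand: [1,1,1,1,1]

```text
clock: 22.52
eef_pos: [0.5551, 0.0548, 0.0784]
tool_rot: [0.755, 0.655, 0.001, 0.0]
ft_force: [-1.8, 1.0, 5.5]
grip_width: 0.0494
```

>>> arm_command:
  translation:
    - [0,0,-1]
    - [0,0,-2.5]
    - [0,0,-4]
    - [0,0,-5.5]
    - [0,0,-7]
  turn: [0,0,0,0,0]
  hand: [1,1,1,1,1]

```text
clock: 22.93
eef_pos: [0.5534, 0.0545, 0.1467]
tool_rot: [0.755, 0.655, -0.001, -0.001]
ft_force: [-0.4, 0.4, -6.4]
grip_width: 0.0493
```

>>> arm_command:
  translation:
    - [0,0,-1.5]
    - [0,0,-3]
    - [0,0,-4.5]
    - [0,0,-5.5]
    - [0,0,-6]
  turn: [0,0,0,0,0]
  hand: [1,1,1,1,1]

```text
clock: 23.35
eef_pos: [0.5548, 0.0546, 0.2081]
tool_rot: [0.755, 0.655, 0.0, 0.0]
ft_force: [1.0, -0.5, -6.5]
grip_width: 0.0491
```

>>> arm_command:
  translation:
    - [0,0,0]
    - [0,0,0]
    - [0,0,0]
    - [0,0,0]
    - [0,0,0]
  turn: [0,0,0,0,0]
  hand: [1,1,1,1,1]

```text
clock: 23.77
eef_pos: [0.5541, 0.0546, 0.2062]
tool_rot: [0.755, 0.655, -0.001, -0.001]
ft_force: [0.3, 0.2, -6.5]
grip_width: 0.049
```

>>> arm_command:
  translation:
    - [0,0,0]
    - [0,0,0]
    - [0,0,0]
    - [0,0,0]
    - [0,0,0]
  turn: [0,0,0,0,0]
  hand: [1,1,1,1,1]

```text
clock: 24.18
eef_pos: [0.5546, 0.0546, 0.2072]
tool_rot: [0.755, 0.655, -0.0, 0.0]
ft_force: [-0.3, -0.2, -6.6]
grip_width: 0.0495
```

Run:
```python
from h import *
p,d=camera("top");lids(cloud(d,camera_info("top")),box=(.25,.75,-.35,.3))
p,d=camera("scene");W=cloud(d,camera_info("scene"));lids(W,box=(.25,.75,-.35,.3))
print(get_obs()['eef_pos'],get_obs()['joint_vel'].round(3))
cv2.imwrite("pics/v5.png",cv2.resize(p[60:360,130:480,::-1],None,fx=2,fy=2))
```

```text
px [408. 226.] n 552 rect ctr [ 603.7 -234.5] size [50.  68.4] narrow dir deg 31.2 z med 0.1177 mean [ 603.  -233.2  117.8]
px [354. 232.] n 552 rect ctr [ 591.7 -100.2] size [50.6 66.8] narrow dir deg 23.9 z med 0.1176 mean [590.9 -99.6 117.7]
px [296. 247.] n 364 rect ctr [591.8 -99.8] size [51.1 71.2] narrow dir deg 23.6 z med 0.1184 mean [ 594.3 -102.6  117.9]
px [271. 280.] n 421 rect ctr [ 604.2 -232.9] size [50.2 70.6] narrow dir deg 31.5 z med 0.1181 mean [ 606.3 -235.   117.8]
[0.55465767 0.05463939 0.20727089] [ 0.    -0.001 -0.     0.001  0.002 -0.   ]
```

View pics/v5.png

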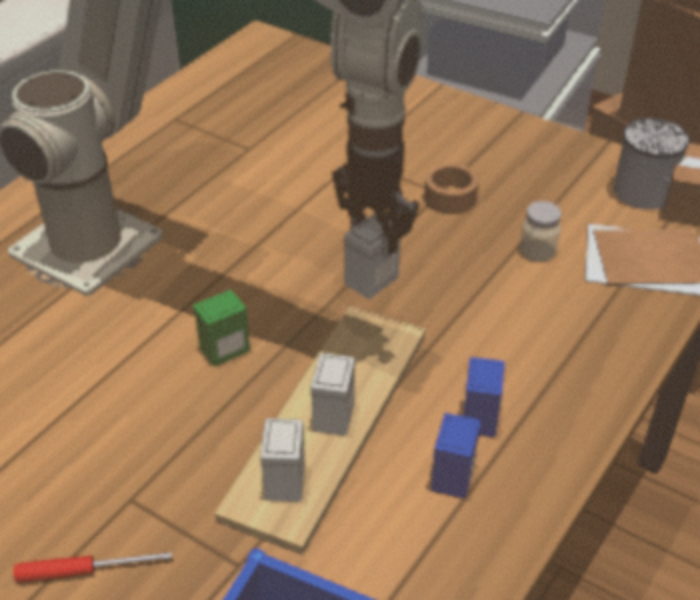

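The picture shows the left tin held upright at (255,370) in the crop. The other two stand on the board at (395,333) and (460,283), and the bystanders have not moved. The underside is about 12.9 cm above the board, so I hand in.

```bash
python3 -c "
from workcell import *
print(job_done())"
```

```text
the job is handed in; nothing more can be done
None
```

I lifted all three tins in order, left to right, each about 5 cm for over a second, and stood each back in its place. The left tin is the heavy one and is now held up. I handed the job in at about 24 s.

| Tin | Felt weight | Approx. mass |
|---|---|---|
| Left | 6.5 N | 0.65 kg |
| Middle | 1.6 N | 0.16 kg |
| Right | 2.4 N | 0.25 kg |

- **Held tin:** the last checks showed it upright and still. Its underside is about 12.9 cm above the board, by the rise of the tool since the grip, and the finger opening is steady at 49 mm.
- **Other two tins:** they stand within about 1 mm and 1° of where they started.
- **Bystanders:** the jar, the roll and the screwdriver look unmoved in the last picture.
- **Checks:** none failed. The measurements from different cameras agreed to about 2 mm. Before two of the set-downs the force reading still showed nearly the full weight, so those tins may have dropped up to about 1 mm on release; afterwards they were found in their places.

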